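Seat the chilli jar in its dished stand

TASK

Set up the sauce station on the shop counter: pick up the white jar with the red lid and set it gently down in the empty wooden stand, so that its rounded base is fully home in the dish and the jar stands upright. Leave the green-lidded jar and the yellow-lidded jar, already in its own stand, where they are.

Things in the scene. Friction and masses are not known exactly. Their poses are not given: they have to be found in the camera images.
- red_jar_center (a point): The jar to move: a lidded sauce jar: white glazed straight cylinder 50 mm in diameter, 84 mm tall in all, its lowest 20 mm rounding in to a foot 26 mm across; the top 19 mm is a red lid of the same diameter. It stands on the table, to the robot's right. This point is on its axis, half-way up (42 mm above its underside); its z axis points up through the lid. About 0.26 kg, heavy-bottomed.
- empty_stand: The empty stand, where the jar must go: brown turned-wood stand like a low egg cup, 0.7 kg, loose on the table: foot 92 mm across; rim 80 mm across, 46 mm above the table; its top is a conical dish, 62 mm wide at the mouth, narrowing to a dark flat floor 31 mm across, 28 mm above the table. A jar fully home rests on this floor, its centre 70 mm above the table. A jar let down a little off-centre slides to the middle. Origin: centre of the underside, z up.
- green_jar_center (a point): Leave alone: a lidded sauce jar: white glazed straight cylinder 50 mm in diameter, 84 mm tall in all, its lowest 20 mm rounding in to a foot 26 mm across; the top 19 mm is a green lid of the same diameter. It stands on the table, also to the right. This point is on its axis, half-way up (42 mm above its underside); its z axis points up through the lid. About 0.26 kg, heavy-bottomed.
- yellow_jar_center (a point): Leave alone: a lidded sauce jar: white glazed straight cylinder 50 mm in diameter, 84 mm tall in all, its lowest 20 mm rounding in to a foot 26 mm across; the top 19 mm is a yellow lid of the same diameter. It already sits in a second stand of the same shape, to the robot's left like the empty one. This point is on its axis, half-way up (42 mm above its underside); its z axis points up through the lid. About 0.26 kg, heavy-bottomed.
Mind the look-alikes: they are no part of the job. What is shaped like the part that bears red_jar_center but orange or purple is not meant.

How it is judged:
At the end, for the whole second after the job is handed in: The red-lidded jar rests, released and still, in the empty stand: axes within 10 mm, its centre 70 mm (within 6 mm) above the stand's underside, upright within 10 degrees; the stand is on the table, upright within 7 degrees (horizontal distance between red_jar_center and empty_stand below 0.01 m and z of red_jar_center in the frame of empty_stand between 0.064 and 0.076 m and angle between red_jar_center's own z axis and vertical below 0.175 rad and angle between empty_stand's own z axis and vertical below 0.12 rad and height (world z) of empty_stand below 0.01 m and linear speed of red_jar below 0.02 m/s); the robot touches nothing.
It fails at once if the green-lidded jar is moved by more than 20 mm or tipped by more than about 17 degrees (distance of green_jar_center from where it was at the start of the episode above 0.02 m or angle between green_jar_center's own z axis and vertical above 0.3 rad).
It fails at once if the yellow-lidded jar is moved by more than 20 mm or tipped by more than about 17 degrees (distance of yellow_jar_center from where it was at the start of the episode above 0.02 m or angle between yellow_jar_center's own z axis and vertical above 0.3 rad).
It fails at once if the red-lidded jar is slammed into the stand (more than 60 N between them) (contact force between red_jar and empty_stand above 60 N).
It fails at once if the red-lidded jar is dropped: let go of and falling faster than 0.55 m/s, as from more than 15 mm (linear speed of red_jar above 0.55 m/s and contact force between the fingers and red_jar below 0.1 N).
It also fails if it takes over 40 s, if anything falls off the work surface, if the arm or the gripper's body presses on something with over 40 N, if the wrist force passes 120 N, or if a joint passes its speed limit or range.

ROBOT

A 6-joint arm with a two-finger parallel gripper is mounted at the origin on the work surface. World frame = base frame: x ahead of the robot, y to its left, z up, the work surface at z = 0. Lengths are in m, angles in rad, forces in N, time in s.
With the tool pointing down it reaches from about 0.3 to 0.85 m from the base axis. Payload 4.2 kg.
Tool frame: the origin (TCP) lies on the centre line of the jaws, within the pads' length; the fingertips stand arm.finger_overhang ahead of it and the grasp point (between the pads) lies 11 mm behind it (arm.finger_overhang is the distance from the TCP to the fingertips, in m); z points along the fingers, y is the line along which they close (so a half turn about z gives the same grasp; the last joint's range is limited). The gripper opens to 91 mm and grips with 3 to 60 N. Pads are 32 mm wide; open, the fingers measure 118 mm over their backs; the gripper's body (76 mm by 178 mm) begins 60 mm behind the grasp point.
Start: joints at [1.151, 0.32, 1.565, -0, 1.257, -0.02], TCP at [0.224, 0.53, 0.222] pointing down, gripper open.
Joint ranges: [-3.11, 3.11], [-0.84, 2.01], [0.21, 2.61], [-1.34, 4.49], [0.05, 2.63], [-2.56, 2.56]. Speed limits (rad/s): [2.57, 2.57, 3.14, 3.14, 3.14, 3.14].

INTERFACE

Orientations are given as a unit quaternion [x, y, z, w].
In Python, from bench import arm gives the robot as it stands.
- The arm moves only by the shell command python3 -m creep 'ROWS' [OPENING] [FORCE]. ROWS is JSON, a list of rows, each an object with "slide": the shift along the world's x, y, z in cm, a list of three; "twist": the turn, a rotation vector about the world's x, y, z in rad, a list of three. In form: [{"slide": [dx, dy, dz], "twist": [rx, ry, rz]}, ...]. A call has 1 to 10 rows; each row is the pose to reach, as a shift and turn from the pose commanded when the call began; what a row does not reach only later rows make up. A row lasts 1/12 s, in which the tool goes at most 41.7 mm and 7.16 degrees, less where a joint would pass 70% of its speed; a pose out of reach is approached as far as the arm can. A call with a gripper value outside its range is refused whole. OPENING is the opening, from 0 (shut) to 1 (fully open), set as the call begins (- or left out, the last holds). The fingers move at their own pace and stop on an object; FORCE is the grip in N (left out, the last holds). Time passes only in rows, so rows that repeat a pose let the fingers close. It gives the time, the measured TCP pose, the force, the opening and the grip force at its end, in the units of the state.
- arm.observe(): the state, without advancing time (a new reading comes with each control period).
- arm.capture(name): name is "scene" or "top"; returns a dict with "image" (420x560x3 uint8, red, green, blue), "z_map" (420x560 float32, m along the optical axis (not along the pixel's ray), 0 where there is no reading), "fovy" (degrees; the focal length in pixels is half the picture's height over the tangent of half this angle, whatever the lens; pixels are square), "cx", "cy" (the principal point, pixels), "D" ([k1, k2, p1, p2, k3] as OpenCV has them; the pictures are not rectified), "extrinsics" (4x4, takes a point from world to camera coordinates). Camera axes: x right, y down, z forward; pixel columns grow to the right and rows downward; lengths in m; the calibration is good to about 2 mm. A picture is of the moment at which its call begins.
- arm.close_job(): hands the job in; it is judged then, once.
Trained networks look in a picture, given as the dict that the camera call returned (one of the last four; its "shot" number tells which), for a name from the list of things; names that differ only in an ending like _2 or _b are one class to them, and where a whole thing is asked for, a point or a joint stands for the part that bears it (a point fixed in the world has none). Each returns a list of dicts, best first, with "conf" (0 to 1); they miss things now and then, are a little off and sometimes report something else, mostly with a low value. They report only what shows in the picture. A call takes as long as a camera call. They do not tell look-alikes from the thing itself.
- arm.regions_of(picture, thing): "region" (420x560 bool, what is visible of it) and "position" ([row, column] in pixels, amid what is visible of it).
- arm.place_of(picture, thing): "position" ([row, column] in pixels: a listed point, or the origin of a listed thing).
The state is a dict: "time": time; "joint_positions": joint angles; "dq": joint speeds; "joint_efforts": joint torques, N m; "eef_pos": TCP position; "eef_rot": TCP orientation; "contact_force": force on the tool from outside, world axes, zero at the start; "torque": the same for the moment, N m; "grip_width": finger opening in m; "grasp_force": force on a finger pad.
Only numpy, scipy, OpenCV 4.12 (cv2) and the standard library are available. Lean on these libraries where they do the work, as an engineer would, in place of code of your own. Each camera call takes 0.05 s, during which the arm holds its last target. There are 200 camera calls.

## Working session

There is one attempt and no reset: what is moved stays moved. The work goes in short steps, Python scripts to look and compute and a shell command to move; the robot and the scene stay as the last step left them, time stands still between calls to the robot, and variables do not carry over. Pictures are saved under pics/ and viewed, at most 10 in all, crops included, and the job is handed in when it is done.

```bash
mkdir -p pics
cat > h.py <<'E'
import numpy as np, cv2
from bench import arm
def K(p):
    f=p["image"].shape[0]/2/np.tan(np.radians(p["fovy"])/2)
    return np.array([[f,0,p["cx"]],[0,f,p["cy"]],[0,0,1.]])
def world(p,r,c,z=None):
    """pixel arrays -> world; depth from z_map, or intersect plane height z"""
    r=np.atleast_1d(r).astype(float);c=np.atleast_1d(c).astype(float)
    n=cv2.undistortPoints(np.stack([c,r],-1)[:,None],K(p),np.array(p["D"]))[:,0]
    d=np.c_[n,np.ones(len(n))]
    T=np.linalg.inv(p["extrinsics"]);R,t=T[:3,:3],T[:3,3]
    w=d@R.T
    s=p["z_map"][r.round().astype(int),c.round().astype(int)] if z is None else (z-t[2])/w[:,2]
    return w*s[:,None]+t
def save(p,n): cv2.imwrite("pics/"+n,p["image"][:,:,::-1])
E
python3 - <<'E'
from h import *
np.set_printoptions(precision=3,suppress=True)
s=arm.observe();print(s["time"],s["eef_pos"],s["eef_rot"],s["grip_width"],arm.finger_overhang)
for cam in("scene","top"):
    p=arm.capture(cam);save(p,cam+"0.png")
    for th in("red_jar_center","green_jar_center","yellow_jar_center","empty_stand"):
        for d in arm.regions_of(p,th)[:5]:
            r,c=np.nonzero(d["region"]&(p["z_map"]>0))
            if len(r)<5: continue
            w=world(p,r,c);top=w[:,2]>np.percentile(w[:,2],95)-.006
            print(cam,th,round(d["conf"],2),np.round(d["position"]),len(r),"topmean",w[top].mean(0),"min",w.min(0),"max",w.max(0),"col",np.median(p["image"][r[top],c[top]],0))
        for d in arm.place_of(p,th)[:3]: print("  pt",th,round(d["conf"],2),np.round(d["position"]),world(p,*d["position"],z=0 if 'stand' in th else .042))
E
```

```text
0.0 [0.224 0.529 0.221] [ 0.199  0.98  -0.001 -0.   ] 0.09113653965744511 0.008
scene red_jar_center 0.84 [226. 226.] 801 topmean [ 0.46  -0.046  0.082] min [ 0.359 -0.07  -0.004] max [0.484 0.031 0.085] col [254. 152.  35.]
scene red_jar_center 0.8 [261. 239.] 930 topmean [ 0.555 -0.113  0.082] min [ 0.517 -0.137 -0.005] max [ 0.579 -0.04   0.085] col [246.  47.  40.]
scene red_jar_center 0.62 [265. 302.] 869 topmean [ 0.649 -0.027  0.082] min [ 0.625 -0.05  -0.004] max [ 0.673 -0.002  0.085] col [155.  72. 194.]
scene red_jar_center 0.61 [309. 226.] 1019 topmean [ 0.609 -0.2    0.082] min [ 0.536 -0.223 -0.004] max [ 0.632 -0.15   0.087] col [254. 152.  36.]
  pt red_jar_center 0.94 [266. 301.] [[ 0.653 -0.031  0.042]]
  pt red_jar_center 0.86 [311. 229.] [[ 0.613 -0.198  0.042]]
  pt red_jar_center 0.78 [265. 237.] [[ 0.55  -0.109  0.042]]
scene green_jar_center 0.63 [331. 129.] 1247 topmean [ 0.514 -0.342  0.082] min [ 0.488 -0.367 -0.005] max [ 0.538 -0.309  0.086] col [ 62. 200.  97.]
  pt green_jar_center 0.68 [336. 133.] [[ 0.516 -0.342  0.042]]
scene yellow_jar_center 0.97 [
[... 1042 characters left out ...]
241. 291.] [[ 0.459 -0.041  0.042]]
  pt red_jar_center 0.72 [201. 320.] [[ 0.561 -0.111  0.042]]
top green_jar_center 0.86 [222. 412.] 426 topmean [ 0.512 -0.341  0.084] min [ 0.488 -0.364  0.019] max [ 0.536 -0.315  0.091] col [ 50. 204.  91.]
  pt green_jar_center 0.79 [226. 411.] [[ 0.504 -0.342  0.042]]
top yellow_jar_center 0.94 [209. 150.] 412 topmean [0.52  0.296 0.111] min [0.496 0.271 0.047] max [0.543 0.321 0.119] col [254. 246.  41.]
top empty_stand 0.65 [231. 238.] 1044 topmean [0.488 0.094 0.045] min [ 0.442  0.048 -0.006] max [0.535 0.141 0.052] col [223. 142.  66.]
  pt empty_stand 0.7 [204. 321.] [[ 0.558 -0.118  0.   ]]
  pt empty_stand 0.6 [229. 238.] [[0.489 0.094 0.   ]]
```

Run:
```python
import cv2
a=cv2.imread("pics/top0.png");cv2.imwrite("pics/c1.png",cv2.resize(a[120:290,120:440],None,fx=2.5,fy=2.5,interpolation=3))
```

```text
(no output)
```

View pics/scene0.png

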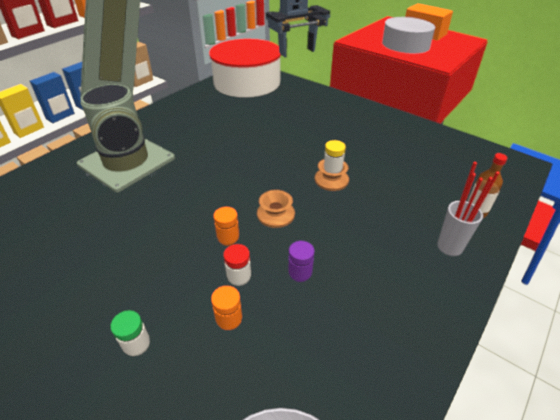

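View pics/c1.png

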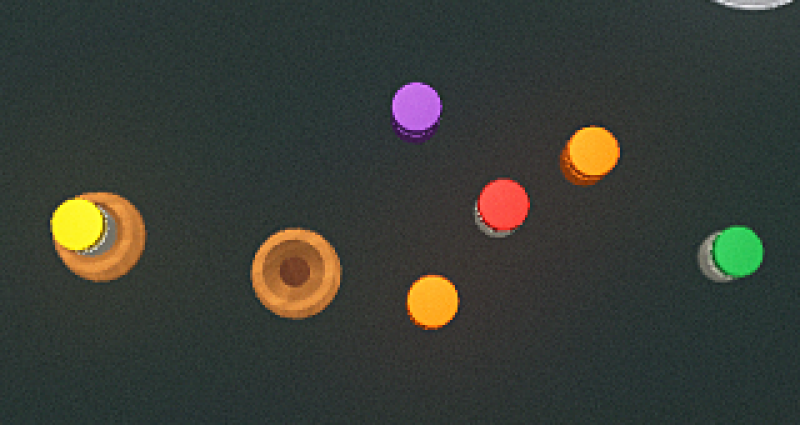

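Scene candidates: orange (226,226), orange (309,226), purple (265,302) and red-lid/white body (261,239). Only the last one fits "white jar with red lid", and the crop confirms it at (205,502). It stands at about (0.554, -0.112). The empty stand, with its dark dish floor visible at (270,295) in the crop, is at about (0.488, 0.094). I'll close along world x, which clears the neighbours, and start moving.

```bash
python3 -m creep '[{"slide":[1.6,-3.2,0],"twist":[0,0,-0.117]},{"slide":[3.2,-6.4,0],"twist":[0,0,-0.234]},{"slide":[4.8,-9.6,0],"twist":[0,0,-0.351]},{"slide":[6.4,-12.8,0],"twist":[0,0,-0.468]},{"slide":[8,-16,0],"twist":[0,0,-0.585]},{"slide":[9.6,-19.2,0],"twist":[0,0,-0.702]},{"slide":[11.2,-22.4,0],"twist":[0,0,-0.819]},{"slide":[12.8,-25.6,0],"twist":[0,0,-0.936]},{"slide":[14.4,-28.8,0],"twist":[0,0,-1.053]},{"slide":[16,-32,0],"twist":[0,0,-1.17]}]' 1 25
```

```text
time: 1.73
eef_pos: [0.3842, 0.2081, 0.2223]
eef_rot: [0.709, 0.706, 0.0, 0.0]
contact_force: [0.4, -0.8, 0.4]
grip_width: 0.0912
grasp_force: 0.0
```

```bash
python3 -m creep '[{"slide":[1.7,-3.2,0],"twist":[0,0,0]},{"slide":[3.4,-6.4,0],"twist":[0,0,0]},{"slide":[5.1,-9.6,0],"twist":[0,0,0]},{"slide":[6.8,-12.8,0],"twist":[0,0,0]},{"slide":[8.5,-16,0],"twist":[0,0,0]},{"slide":[10.2,-19.2,0],"twist":[0,0,0]},{"slide":[11.9,-22.4,0],"twist":[0,0,0]},{"slide":[13.6,-25.6,0],"twist":[0,0,0]},{"slide":[15.3,-28.8,0],"twist":[0,0,0]},{"slide":[17,-32,0],"twist":[0,0,0]}]'
python3 -m creep '[{"slide":[0,0,-2],"twist":[0,0,0]},{"slide":[0,0,-4],"twist":[0,0,0]},{"slide":[0,0,-6],"twist":[0,0,0]},{"slide":[0,0,-8],"twist":[0,0,0]},{"slide":[0,0,-9],"twist":[0,0,0]},{"slide":[0,0,-10],"twist":[0,0,0]},{"slide":[0,0,-10],"twist":[0,0,0]}]'
python3 - <<'E'
from h import *
np.set_printoptions(precision=4,suppress=True)
print(arm.observe()["eef_pos"],arm.observe()["eef_rot"])
for n in("scene","top"):
    p=arm.capture(n);save(p,n+"1.png")
    h=cv2.cvtColor(p["image"],cv2.COLOR_RGB2HSV)
    m=((h[...,0]<6)|(h[...,0]>174))&(h[...,1]>140)&(p["z_map"]>0)
    r,c=np.nonzero(m);w=world(p,r,c)
    k=(abs(w[:,0]-.554)<.06)&(abs(w[:,1]+.112)<.06)&(w[:,2]>.05)&(w[:,2]<.1)
    w=w[k];t=w[w[:,2]>.079];print(n,k.sum(),w.min(0),w.max(0),(t.min(0)+t.max(0))/2)
E
```

```text
time: 2.57
eef_pos: [0.5544, -0.1121, 0.2221]
eef_rot: [0.707, 0.707, 0.0, 0.0]
contact_force: [-0.1, -0.1, -0.1]
grip_width: 0.0912
grasp_force: 0.0
time: 3.15
eef_pos: [0.553, -0.1101, 0.1204]
eef_rot: [0.707, 0.707, -0.001, -0.001]
contact_force: [-0.1, -0.2, -0.6]
grip_width: 0.0913
grasp_force: 0.0
[ 0.553  -0.1101  0.1204] [ 0.7067  0.7075 -0.0008 -0.0012]
scene 470 [ 0.529  -0.136   0.0658] [ 0.5778 -0.0877  0.0849] [ 0.5532 -0.1119  0.0821]Traceback (most recent call last):
  File "<stdin>", line 10, in <module>
    return umr_minimum(a, axis, None, out, keepdims, initial, where)
ValueError: zero-size array to reduction operation minimum which has no identity
```

View pics/scene1.png

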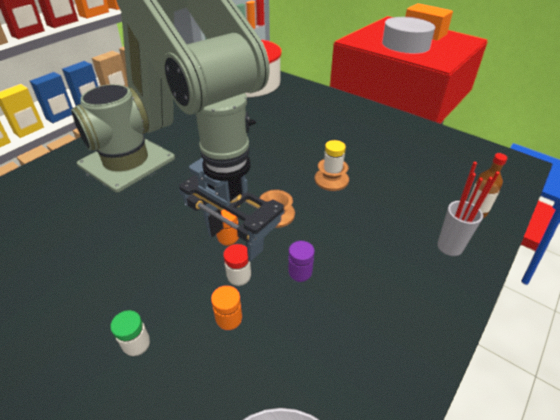

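The gripper hangs over the jar at (265,237), and the lid centre measures (0.553, -0.112) with its top near 0.083, as expected. Descending.

```bash
python3 -m creep '[{"slide":[0,-0.1,-1],"twist":[0,0,0]},{"slide":[0,-0.1,-2],"twist":[0,0,0]},{"slide":[0,-0.1,-3],"twist":[0,0,0]},{"slide":[0,-0.1,-4],"twist":[0,0,0]},{"slide":[0,-0.1,-5],"twist":[0,0,0]},{"slide":[0,-0.1,-6],"twist":[0,0,0]},{"slide":[0,-0.1,-7],"twist":[0,0,0]},{"slide":[0,-0.1,-7.9],"twist":[0,0,0]},{"slide":[0,-0.1,-7.9],"twist":[0,0,0]},{"slide":[0,-0.1,-7.9],"twist":[0,0,0]}]'
python3 -m creep '[{"slide":[0,0,0],"twist":[0,0,0]},{"slide":[0,0,0],"twist":[0,0,0]},{"slide":[0,0,0],"twist":[0,0,0]},{"slide":[0,0,0],"twist":[0,0,0]},{"slide":[0,0,0],"twist":[0,0,0]},{"slide":[0,0,0],"twist":[0,0,0]},{"slide":[0,0,0],"twist":[0,0,0]},{"slide":[0,0,0],"twist":[0,0,0]},{"slide":[0,0,0],"twist":[0,0,0]},{"slide":[0,0,0],"twist":[0,0,0]}]' 0 20
```

```text
time: 4.08
eef_pos: [0.5535, -0.1112, 0.0423]
eef_rot: [0.707, 0.707, -0.0, -0.001]
contact_force: [-0.6, 0.6, 0.8]
grip_width: 0.0912
grasp_force: 0.0
time: 4.92
eef_pos: [0.5536, -0.1113, 0.0431]
eef_rot: [0.707, 0.707, -0.0, -0.0]
contact_force: [-2.1, -0.0, 2.0]
grip_width: 0.0497
grasp_force: 20.0
```

```bash
python3 -m creep '[{"slide":[0,0,0.5],"twist":[0,0,0]},{"slide":[0,0,1.5],"twist":[0,0,0]},{"slide":[0,0,3],"twist":[0,0,0]},{"slide":[0,0,4.5],"twist":[0,0,0]},{"slide":[0,0,6],"twist":[0,0,0]},{"slide":[0,0,7.5],"twist":[0,0,0]},{"slide":[0,0,9],"twist":[0,0,0]},{"slide":[0,0,10.5],"twist":[0,0,0]},{"slide":[0,0,11.5],"twist":[0,0,0]},{"slide":[0,0,12],"twist":[0,0,0]}]'
python3 -m creep '[{"slide":[-0.3,1,0],"twist":[0,0,0]},{"slide":[-1,3,0],"twist":[0,0,0]},{"slide":[-1.8,5.5,0],"twist":[0,0,0]},{"slide":[-2.6,8,0],"twist":[0,0,0]},{"slide":[-3.4,10.5,0],"twist":[0,0,0]},{"slide":[-4.2,13,0],"twist":[0,0,0]},{"slide":[-5,15.5,0],"twist":[0,0,0]},{"slide":[-5.8,18,0],"twist":[0,0,0]},{"slide":[-6.4,20,0],"twist":[0,0,0]},{"slide":[-6.6,20.6,0],"twist":[0,0,0]}]'
python3 -m creep '[{"slide":[0,0,-1],"twist":[0,0,0]},{"slide":[0,0,-2],"twist":[0,0,0]},{"slide":[0,0,-3],"twist":[0,0,0]},{"slide":[0,0,-3],"twist":[0,0,0]},{"slide":[0,0,-3],"twist":[0,0,0]},{"slide":[0,0,-3],"twist":[0,0,0]}]'
python3 - <<'E'
from h import *
np.set_printoptions(precision=4,suppress=True)
p=arm.capture("scene");save(p,"scene2.png")
cv2.imwrite("pics/c2.png",cv2.resize(p["image"][110:270,190:390,::-1],None,fx=3.5,fy=3.5,interpolation=3))
h=cv2.cvtColor(p["image"],cv2.COLOR_RGB2HSV)
r,c=np.nonzero(((h[...,0]<6)|(h[...,0]>174))&(h[...,1]>140)&(p["z_map"]>0));w=world(p,r,c)
w=w[(abs(w[:,0]-.488)<.07)&(abs(w[:,1]-.094)<.07)];print("lid",len(w),w.min(0),w.max(0))
for d in arm.regions_of(p,"empty_stand")[:2]:
    r,c=np.nonzero(d["region"]&(p["z_map"]>0));w=world(p,r,c)
    w=w[(w[:,2]>.041)&(w[:,2]<.05)];print("rim",d["conf"],len(w),w.min(0),w.max(0),(w.min(0)+w.max(0))/2)
E
```

```text
time: 5.75
eef_pos: [0.5546, -0.1115, 0.1649]
eef_rot: [0.707, 0.707, 0.001, 0.001]
contact_force: [0.8, 0.3, -3.2]
grip_width: 0.0498
grasp_force: 20.0
time: 6.58
eef_pos: [0.4855, 0.0975, 0.162]
eef_rot: [0.706, 0.708, -0.001, -0.001]
contact_force: [0.6, -0.4, -3.9]
grip_width: 0.0501
grasp_force: 20.0
time: 7.08
eef_pos: [0.4881, 0.094, 0.1327]
eef_rot: [0.707, 0.707, -0.0, -0.0]
contact_force: [-0.2, 0.2, -2.1]
grip_width: 0.0496
grasp_force: 20.0
lid 276 [0.4531 0.0307 0.1465] [0.5336 0.11   0.4384]
rim 0.75 264 [0.4491 0.0548 0.0411] [0.5263 0.1337 0.0483] [0.4877 0.0943 0.0447]
```

View pics/c2.png

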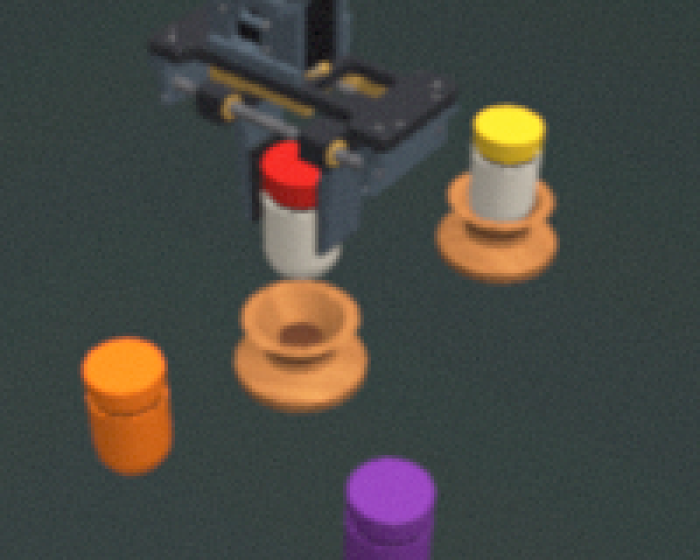

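The jar is held upright, directly above the stand, whose rim centre measures (0.488, 0.094). The jar's base is at about 0.09 and home is TCP z ≈ 0.071, so I descend and go slowly at the end.

```bash
python3 -m creep '[{"slide":[0,0,-1],"twist":[0,0,0]},{"slide":[0,0,-2],"twist":[0,0,0]},{"slide":[0,0,-3],"twist":[0,0,0]},{"slide":[0,0,-3.8],"twist":[0,0,0]},{"slide":[0,0,-4.4],"twist":[0,0,0]},{"slide":[0,0,-4.8],"twist":[0,0,0]},{"slide":[0,0,-5],"twist":[0,0,0]},{"slide":[0,0,-5.2],"twist":[0,0,0]},{"slide":[0,0,-5.2],"twist":[0,0,0]},{"slide":[0,0,-5.2],"twist":[0,0,0]}]'
python3 -m creep '[{"slide":[0,0,-0.1],"twist":[0,0,0]},{"slide":[0,0,-0.2],"twist":[0,0,0]},{"slide":[0,0,-0.3],"twist":[0,0,0]},{"slide":[0,0,-0.4],"twist":[0,0,0]},{"slide":[0,0,-0.5],"twist":[0,0,0]},{"slide":[0,0,-0.6],"twist":[0,0,0]},{"slide":[0,0,-0.6],"twist":[0,0,0]},{"slide":[0,0,-0.6],"twist":[0,0,0]},{"slide":[0,0,-0.6],"twist":[0,0,0]}]'
```

```text
time: 8.02
eef_pos: [0.488, 0.0947, 0.0812]
eef_rot: [0.707, 0.707, 0.0, 0.0]
contact_force: [-0.1, -0.3, -2.8]
grip_width: 0.0496
grasp_force: 20.0
time: 8.77
eef_pos: [0.4878, 0.0947, 0.075]
eef_rot: [0.707, 0.707, 0.0, 0.0]
contact_force: [-0.7, -0.0, -3.1]
grip_width: 0.0496
grasp_force: 20.0
```

```bash
python3 -m creep '[{"slide":[0,0,-0.1],"twist":[0,0,0]},{"slide":[0,0,-0.2],"twist":[0,0,0]},{"slide":[0,0,-0.2],"twist":[0,0,0]},{"slide":[0,0,-0.2],"twist":[0,0,0]}]'
python3 -m creep '[{"slide":[0,0,-0.05],"twist":[0,0,0]},{"slide":[0,0,-0.1],"twist":[0,0,0]},{"slide":[0,0,-0.15],"twist":[0,0,0]},{"slide":[0,0,-0.15],"twist":[0,0,0]},{"slide":[0,0,-0.15],"twist":[0,0,0]}]'
```

```text
time: 9.1
eef_pos: [0.4877, 0.0947, 0.0729]
eef_rot: [0.707, 0.707, -0.0, -0.0]
contact_force: [0.1, 0.8, -2.4]
grip_width: 0.0498
grasp_force: 20.0
time: 9.52
eef_pos: [0.4877, 0.0944, 0.0715]
eef_rot: [0.707, 0.708, -0.0, 0.0]
contact_force: [-0.8, -2.9, -1.2]
grip_width: 0.0499
grasp_force: 20.0
```

```bash
python3 -m creep '[{"slide":[0,0,-0.05],"twist":[0,0,0]},{"slide":[0,0,-0.05],"twist":[0,0,0]},{"slide":[0,0,-0.05],"twist":[0,0,0]}]' - 4
python3 -m creep '[{"slide":[0,0,0],"twist":[0,0,0]},{"slide":[0,0,0],"twist":[0,0,0]},{"slide":[0,0,0],"twist":[0,0,0]},{"slide":[0,0,0],"twist":[0,0,0]},{"slide":[0,0,0],"twist":[0,0,0]},{"slide":[0,0,0],"twist":[0,0,0]}]' 0.9
python3 -m creep '[{"slide":[0,0,1],"twist":[0,0,0]},{"slide":[0,0,2.5],"twist":[0,0,0]},{"slide":[0,0,4.5],"twist":[0,0,0]},{"slide":[0,0,6.5],"twist":[0,0,0]},{"slide":[0,0,8.5],"twist":[0,0,0]},{"slide":[0,0,10.5],"twist":[0,0,0]},{"slide":[0,0,12.5],"twist":[0,0,0]},{"slide":[0,0,14],"twist":[0,0,0]},{"slide":[0,0,15],"twist":[0,0,0]},{"slide":[0,0,15],"twist":[0,0,0]}]'
python3 - <<'E'
from h import *
np.set_printoptions(precision=4,suppress=True)
p=arm.capture("scene")
cv2.imwrite("pics/c3.png",cv2.resize(p["image"][110:270,190:390,::-1],None,fx=3.5,fy=3.5,interpolation=3))
h=cv2.cvtColor(p["image"],cv2.COLOR_RGB2HSV)
r,c=np.nonzero(((h[...,0]<6)|(h[...,0]>174))&(h[...,1]>140)&(p["z_map"]>0));w=world(p,r,c)
w=w[(abs(w[:,0]-.488)<.06)&(abs(w[:,1]-.094)<.06)&(w[:,2]<.16)];t=w[w[:,2]>.106]
print("lid",w.min(0),w.max(0),"top",t.min(0),t.max(0),(t.min(0)+t.max(0))/2)
for d in arm.regions_of(p,"empty_stand")[:2]:
    r,c=np.nonzero(d["region"]&(p["z_map"]>0));w=world(p,r,c)
    w=w[(w[:,2]>.041)&(w[:,2]<.05)];print("rim",d["conf"],w.min(0),w.max(0),(w.min(0)+w.max(0))/2)
E
```

```text
time: 9.77
eef_pos: [0.4877, 0.0946, 0.0712]
eef_rot: [0.707, 0.707, -0.0, 0.0]
contact_force: [-1.4, -1.7, 1.2]
grip_width: 0.0499
grasp_force: 4.0
time: 10.27
eef_pos: [0.4879, 0.0948, 0.071]
eef_rot: [0.707, 0.707, 0.0, 0.0]
contact_force: [-0.5, 0.6, -0.3]
grip_width: 0.0817
grasp_force: 0.0
time: 11.1
eef_pos: [0.489, 0.0949, 0.2237]
eef_rot: [0.707, 0.707, 0.002, 0.002]
contact_force: [0.9, -0.3, 0.5]
grip_width: 0.0821
grasp_force: 0.0
lid [0.4649 0.0682 0.0916] [0.5132 0.1194 0.1127] top [0.4649 0.0689 0.1063] [0.5132 0.1194 0.1127] [0.489  0.0942 0.1095]
rim 0.95 [0.4487 0.0548 0.041 ] [0.5267 0.1288 0.0464] [0.4877 0.0918 0.0437]
```

View pics/c3.png

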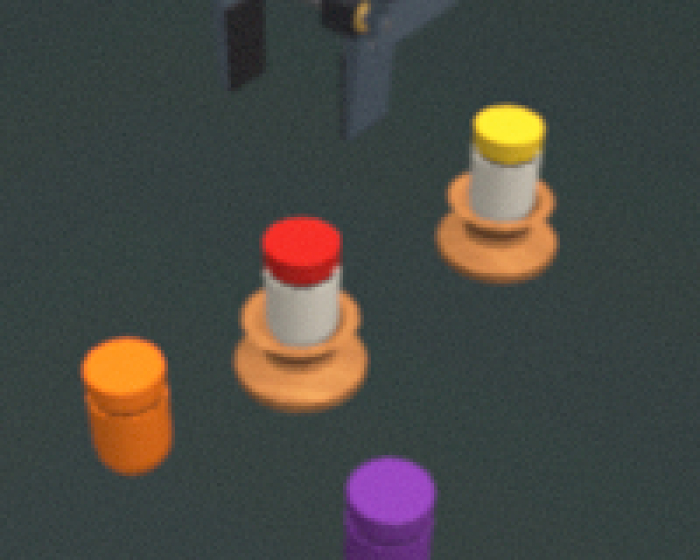

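The red-lidded jar at (280,300) stands upright in the stand with its lid top near 0.112, matching the yellow one. The gripper is clear of it, so I'm handing in.

```bash
python3 -c "from bench import arm;print(arm.close_job())"
```

```text
the job is handed in; nothing more can be done
None
```

The red-lidded jar stands upright and fully home in the empty stand, released, with the green and yellow jars never touched, and the job is handed in at about 11 s of the 40 s allowed; the hand-in returned no verdict.

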